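# Hold the top-heavy pipe cradle at its marked tilt

### The arm

A 6-joint arm with a two-finger parallel gripper is mounted at the origin on the work surface. World frame = base frame: x ahead of the robot, y to its left, z up, the work surface at z = 0. Lengths are in mm, angles in rad, forces in N, time in s.
With the tool pointing down it reaches from about 400 to 925 mm from the base axis. Payload 3.4 kg.
Tool frame: the origin (TCP) lies midway between the tips of the shut fingers; the grasp point (between the pads) lies 19 mm behind it; z points along the fingers, y is the line along which they close (so a half turn about z gives the same grasp; the last joint's range is limited). The gripper opens to 85 mm and grips with 20 to 120 N. Pads are 22 mm wide; open, the fingers measure 114 mm over their backs; the gripper's body (76 mm by 85 mm) begins 54 mm behind the grasp point. The pads swing forward as they close: fully open they stand 13 mm farther back than shut.
Start: joints at [1.113, 0.307, 1.506, -0, 1.328, -0.073], TCP at [215.33, 533.164, 231.305] pointing down, gripper open.
Joint ranges: [-3.12, 3.12], [-1.05, 2.28], [0.14, 2.33], [-1.42, 4.57], [0.1, 2.73], [-2.68, 2.68]. Speed limits (rad/s): [2.57, 2.57, 3.14, 3.14, 3.14, 3.14].

### API

Orientations are given as a rotation vector (axis times angle).
In Python, from rig import bot, optics gives the robot as it stands.
- The arm moves only by the tool arm_command, never from a script. Its argument "targets" is a list that holds one entry, the list of rows, each a list of 7 numbers: the shift along the tool's x, y, z in m, then the turn, a rotation vector about the tool's x, y, z in degrees, then the opening, from 0 (shut) to 1 (fully open). A call has exactly 5 rows; each row shifts and turns the commanded pose from where the row before left it, along the tool's axes as they then stand; what a row does not reach is not made up. A row lasts 1/12 s, in which the tool goes at most 41.7 mm and 7.16 degrees, less where a joint would pass 70% of its speed; a pose out of reach is approached as far as the arm can. A call with a gripper value outside its range is refused whole. The fingers move at their own pace and stop on an object; "newtons" is the grip in N (left out, the last holds). Time passes only in rows, so rows that do not move let the fingers close, or fill a call up. It gives the time, the measured TCP pose, the force, the opening and the grip force at its end, in the units of the state.
- bot.get_obs(): the state, without advancing time (a new reading comes with each control period).
- optics.snapshot(name): name is "side" or "top" or "wrist"; returns a dict with "frame" (384x512x3 uint8, red, green, blue), "fx", "fy", "cx", "cy" (pixels), "rvec" (rotation vector, rad) and "tvec" (3), from world to camera coordinates, as OpenCV has them; the wrist camera has in their place "mount" (4x4, takes a point from camera to tool coordinates, whose origin is the TCP and whose axes are the flange's). Camera axes: x right, y down, z forward; pixel columns grow to the right and rows downward; lengths in mm; the calibration is good to about 2 mm. A picture is of the moment at which its call begins: read the wrist's pose just before it. There is no depth.
- bot.finish_job(): hands the job in; it is judged then, once.
The state is a dict: "t": time; "q": joint angles; "joint_vel": joint speeds; "joint_efforts": joint torques, N m; "eef_pos": TCP position; "eef_rot": TCP orientation; "force": force on the tool from outside, world axes, zero at the start; "torque": the same for the moment, N m; "opening": finger opening in mm; "finger_force": force on a finger pad.
Only numpy, scipy, OpenCV 4.12 (cv2) and the standard library are available. Lean on these libraries where they do the work, as an engineer would, in place of code of your own. Each camera call takes 0.05 s, during which the arm holds its last target. There are 200 camera calls.

### The job

The flanged pipe has to be measured at a set tilt, but its cradle is top-heavy and lies over on a stop: take the orange knob of its spring handle, bring the red pointer to the green marker on the scale and keep it there, steady, for six seconds. Finish still holding the handle, with the pointer standing at the marker. Move the cradle only by its handle, do not let it slam into either stop, and leave the marker and the other things on the bench alone.

Things in the scene. Friction and masses are not known exactly. Their poses are not given: they have to be found in the camera images.
- stand: Blue steel stand fixed to the bench, base plate 170 (x) x 300 (y) x 12 mm; origin on the bench under the pivot. z up; its x is the pivot axis, pointing away from the robot but for the stand's yaw. Pivot 140 mm above the bench at x=y=0. Rubber-topped stop posts at y = +-118 mm. White sector scale, 135 mm radius about the pivot, at x = +47 mm, facing +x, a tick every 0.12 rad.
- cradle (a joint): Tilt of the cradle with its pipe about the pivot axis (stand x), rad: 0 level, positive lowers the stand's -y end and leans pointer and handle towards stand -y. Stops at -0.4 and +0.4; starts lying on the +0.4 stop. The pivot is nearly frictionless (0.01 N m s/rad). Left alone it falls on a stop; with the knob held still it still topples slowly out of balance (time constant 0.9 to 1.5 s).
- handle (a joint): Angle of the spring handle relative to the cradle, rad, same axis and sense, range +-1.0; the handle's angle in the stand = cradle + handle. A spring of nominally 0.19 N m/rad (damping 0.02 N m s/rad) pulls it to 0, so the moment on the cradle is 0.19 x this value. Lifting the cradle off its stop takes about -0.6 (to -0.7), the handle leaning past upright.
- knob (a point): Centre of the orange knob on the handle's end, a drum 36 mm in diameter with flat ends 34 mm apart along the pivot axis: 140 mm from the pivot axis, at stand x = -55 mm (robot side). At handle angle a in the stand: stand y = -140 sin(a), z = 140 + 140 cos(a) mm. Grip its flat ends from above; the tool, kept upright, carries it along its arc while the knob turns between the pads.
- pointer_tip (a point): Tip of the red pointer, part of the cradle, 121 mm from the pivot axis, at stand x = +68 mm. Its z axis runs along the pointer, upright when the cradle is level.
- marker (a joint): Angle of the green marker on the scale, the wanted tilt of the cradle, same sense and zero as cradle; between -0.15 and 0.15. Stiff; not to be moved.
- marker_tip (a point): Inner end of the green marker (14 x 22 x 26 mm), 137 mm from the pivot axis, at stand x = +58 mm. Its z axis points out from the pivot: the pointer stands at the marker when the two z axes are parallel.
- lever: The spring handle: 8 mm steel rod with the orange knob, 40 g, origin on the pivot axis 55 mm beside the rod's foot, z along the rod.
- pipe: Steel pipe in yellow clamps, with the pointer; turns with cradle; not to be touched. 34 mm thick, 444 mm long along y, 104 mm end flanges, axis 12 mm above the pivot; origin on the pivot. Cradle and pipe: nominally 2.7 kg, inertia 0.09 kg m2 about the pivot, toppling moment 0.29 N m x sin(tilt); the pipe's mass, and so all three, vary by -15 to +20 percent.
- grinder: Angle grinder lying on the bench, about 250 mm long and 85 mm high, origin on the bench under its middle. Not to be moved.
- driver: Screwdriver lying on the bench to the right of the stand, along x, handle towards the robot. Not to be moved.
- elbow: Steel pipe elbow, 36 mm thick and 70 mm high, standing on the bench, origin under its upright leg. Not to be moved.

How it is judged (in metres and radians):
On the way:
1. the pointer is kept at the marker, steady, by the held handle for 6 s (angle between the z axis of pointer_tip and the z axis of marker_tip, either way round below 0.1 rad and velocity of joint cradle between -0.2 and 0.2 rad/s and contact force between the fingers and lever above 0.3 N), for 6 s.
At the end, for the whole second after the job is handed in: The gripper still holds the handle (contact over 0.3 N), the pointer is within 0.1 rad of the marker (12 mm at its tip) and the cradle turns slower than 0.2 rad/s (all of step 1); the arm keeps its last pose, push and grip.
It fails at once if the cradle slams into a stop (reaches it faster than 0.35 rad/s) ((value of joint cradle above 0.36 rad and velocity of joint cradle above 0.35 rad/s) or (value of joint cradle below -0.36 rad and velocity of joint cradle below -0.35 rad/s)).
It fails at once if the robot pushes on the pipe or its clamps instead of the handle (contact force between any of the fingers, the arm and pipe above 0.5 N).
It fails at once if the marker is moved (distance of marker_tip from where it was at the start of the episode above 0.006 m).
It fails at once if a thing on the bench is disturbed (distance of any of grinder, driver, elbow from where it was at the start of the episode above 0.03 m).
It also fails if it takes over 58 s, if anything falls off the work surface, if the arm or the gripper's body presses on something with over 40 N, if the wrist force passes 120 N, or if a joint passes its speed limit or range.

## Working session

There is one attempt and no reset: what is moved stays moved. The work goes in short steps, Python scripts to look and compute and a tool call to move; the robot and the scene stay as the last step left them, time stands still between calls to the robot, and variables do not carry over. Pictures are saved under pics/ and viewed, at most 10 in all, crops included, and the job is handed in when it is done.

Besides the shell and the picture viewer there is one more tool, called after "Call:" by a JSON object that holds its "name" and its "arguments", one argument or row to a line. arm_command: Moves the arm, as the interface text tells. Its arguments: {"type":"object","properties":{"targets":{"type":"array","items":{"type":"array","items":{"type":"array","items":{"type":"number"}}}},"newtons":{"type":"number"}},"required":["targets"]}

```bash
ls; mkdir -p pics; python3 - <<'E'
from rig import bot, optics
import cv2,pickle
o=bot.get_obs();print(o)
S={}
for n in("side","top"):
    s=optics.snapshot(n);S[n]=s
    print(n,{k:v for k,v in s.items() if k!="frame"})
    cv2.imwrite(f"pics/{n}0.png",cv2.resize(s["frame"][:,:,::-1],(800,600),interpolation=cv2.INTER_CUBIC))
pickle.dump(S,open("s0.pkl","wb"))
E
```

```text
pics
{'t': 0.0, 'q': array([ 1.11347798e+00,  3.07548137e-01,  1.50767868e+00, -3.16371178e-05,
        1.32837455e+00, -7.35015970e-02]), 'joint_vel': array([ 2.08114043e-04,  2.98460786e-04, -1.87039064e-04, -9.88326114e-05,
        2.21450669e-03,  1.95949387e-04]), 'joint_efforts': array([ 2.10055165e-03, -4.57546878e+01, -2.51920420e+01, -1.16955093e-04,
        1.33251838e-02, -4.54543590e-05]), 'eef_pos': array([215.042797  , 532.52622572, 230.39326851]), 'eef_rot': array([-5.99097196e-01, -3.08343209e+00,  3.05696049e-03]), 'force': array([0.55151507, 0.09580882, 0.00095799]), 'torque': array([-0.03938637, -0.00953949, -0.00276406]), 'finger_force': 0.0, 'opening': 85.27553387943242}
side {'fx': 433.64702783794627, 'fy': 433.64702783794627, 'cx': 255.07335566367973, 'cy': 192.94188610585732, 'rvec': array([ 2.44898069,  0.3711494 , -0.12309876]), 'tvec': array([-497.15214717,  -11.07345644, 1574.63941558])}
top {'fx': 363.5684774628701, 'fy': 363.5684774628701, 'cx': 257.3299944149466, 'cy': 193.32888003903196, 'rvec': array([ 2.20200991, -2.13781106,  0.09759157]), 'tvec': array([-1.08637268e+00,  5.31501199e+02,  1.29841583e+03])}
```

View pics/side0.png

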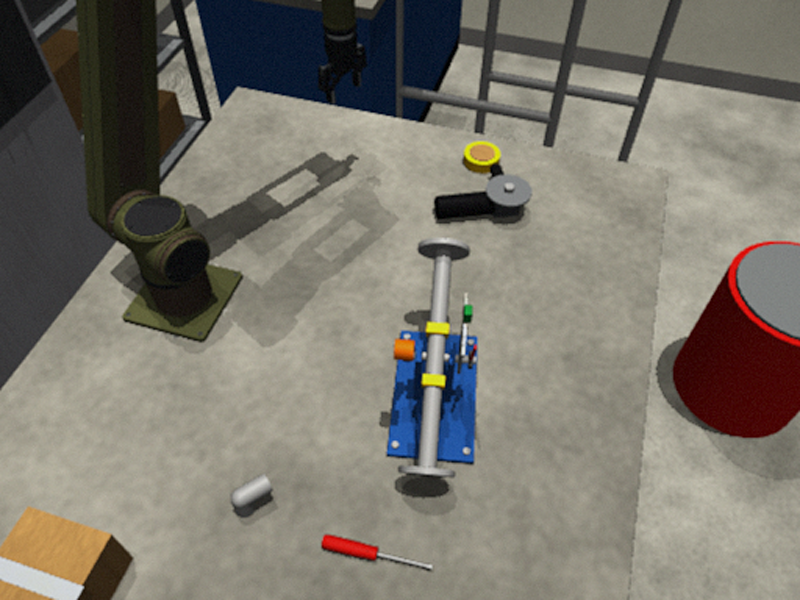

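View pics/top0.png

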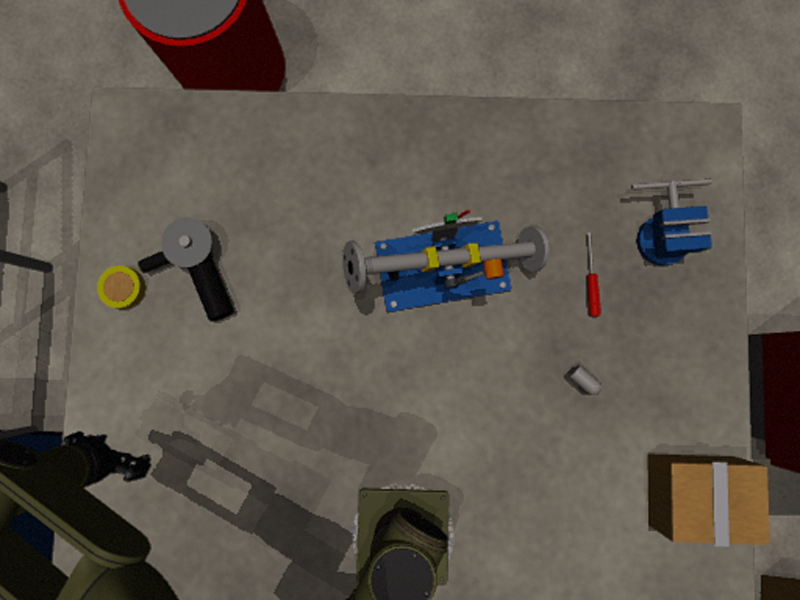

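The side view has the orange knob near (404,349) and the marker near (468,313). In the top view they are near (493,268) and (451,218). Next I'll make enlarged crops for precise pixels.

```bash
python3 - <<'E'
import cv2,pickle
S=pickle.load(open("s0.pkl","rb"))
# side crop cols 240-315 rows 180-300 x5 ; top crop cols 210-360 rows 125-210 x5
a=S["side"]["frame"][185:300,240:315,::-1]; b=S["top"]["frame"][130:205,215:365,::-1]
cv2.imwrite("pics/sc.png",cv2.resize(a,None,fx=5,fy=5,interpolation=cv2.INTER_CUBIC))
cv2.imwrite("pics/tc.png",cv2.resize(b,None,fx=5,fy=5,interpolation=cv2.INTER_CUBIC))
E
```

```text
(no output)
```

View pics/sc.png

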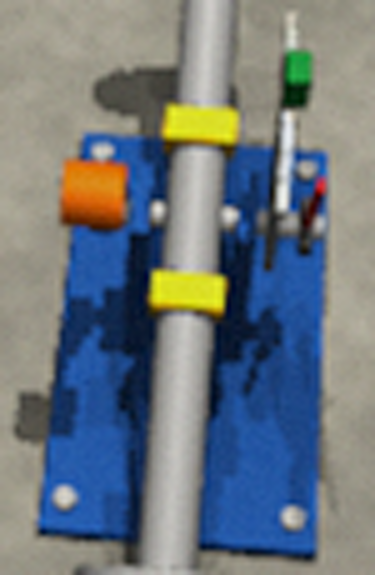

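View pics/tc.png

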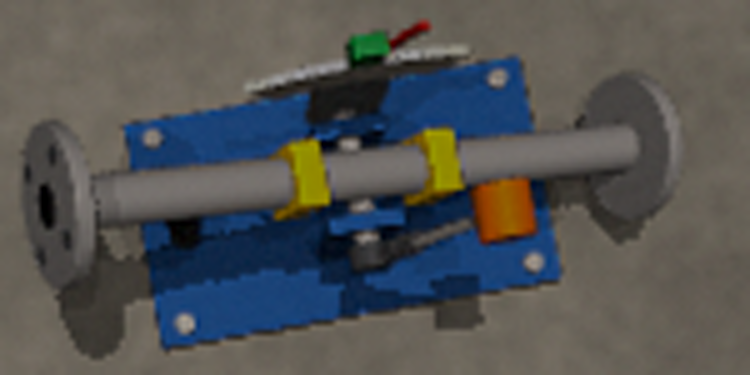

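The side crop shows the knob centre at (95,195), marker (298,78) and pointer tip (322,183). Base corners are (82,135), (326,155), (315,556) and (40,530).

The top crop shows the knob at (506,210), marker (369,48) and pointer tip (427,26). Base corners are (125,124), (522,58), (560,276) and (165,348).

```bash
cat > h.py <<'E'
import cv2,pickle,numpy as np
from scipy.optimize import least_squares
def proj(s,P): return cv2.projectPoints(np.array(P,float).reshape(-1,1,3),s["rvec"],s["tvec"],np.array([[s["fx"],0,s["cx"]],[0,s["fy"],s["cy"]],[0,0,1]]),None)[0].reshape(-1,2)
def pt(x,r,a): return [x,-r*np.sin(a),140+r*np.cos(a)]
def world(p,P):
    c,s=np.cos(p[2]),np.sin(p[2]); P=np.array(P,float)
    return np.c_[p[0]+c*P[:,0]-s*P[:,1],p[1]+s*P[:,0]+c*P[:,1],P[:,2]]
E
python3 - <<'E'
from h import *
S=pickle.load(open("s0.pkl","rb"))
f=lambda l,ox,oy:(np.array(l)+.5)/5-.5+[ox,oy]
# order: knob marker pointer, base corners (+x+y),(+x-y),(-x-y),(-x+y)
side=f([(95,195),(298,78),(322,183),(82,135),(326,155),(315,556),(40,530)],240,185)
top=f([(506,210),(369,48),(427,26),(125,124),(522,58),(560,276),(165,348)],215,130)
side=side[[0,1,2,4,5,6,3]]
def tri(a,b):
    A=lambda s:np.array([[s["fx"],0,s["cx"]],[0,s["fy"],s["cy"]],[0,0,1]])@np.c_[cv2.Rodrigues(s["rvec"])[0],s["tvec"]]
    X=cv2.triangulatePoints(A(S["side"]),A(S["top"]),a.T,b.T);return (X[:3]/X[3]).T
print(tri(side,top).round(1))
def model(p):
    return world(p,[pt(-55,140,p[3]),pt(58,150,p[4]),pt(68,121,p[5]),[85,150,12],[85,-150,12],[-85,-150,12],[-85,150,12]])
def res(p):
    W=model(p); return np.r_[(proj(S["side"],W)-side).ravel(),(proj(S["top"],W)-top).ravel()]
r=least_squares(res,[600,-80,0.1,0.4,0,0.4],loss="soft_l1")
print(r.x.round(4));print(res(r.x).reshape(2,7,2).round(1).tolist());print(model(r.x).round(1))
for a in np.arange(.5,-.61,-.1): print(round(a,2),world(r.x,[pt(-55,140,a)])[0].round(1))
E
```

```text
[[ 579.  -160.7  261.4]
 [ 668.1  -74.1  291.9]
 [ 693.2 -111.7  254. ]
 [ 675.    84.5    9. ]
 [ 734.9 -209.2   11. ]
 [ 571.3 -240.5    7.7]
 [ 509.1   49.5   10.2]]
[ 6.198043e+02 -8.014440e+01  2.012000e-01  5.292000e-01  2.220000e-02
  3.822000e-01]
[[[0.5, 0.1], [3.6, 0.6], [0.7, 0.3], [-0.2, -0.6], [-0.7, -0.0], [-1.7, -0.0], [-0.5, -0.6]], [[-0.1, -0.2], [-0.7, -2.7], [-0.4, -0.7], [0.3, 0.8], [0.3, 0.3], [1.3, 1.4], [-0.0, 0.9]]]
[[ 580.  -160.4  260.9]
 [ 677.3  -71.8  290. ]
 [ 695.5 -110.8  252.3]
 [ 673.1   83.8   12. ]
 [ 733.1 -210.1   12. ]
 [ 566.5 -244.1   12. ]
 [ 506.5   49.8   12. ]]
0.5 [ 579.3 -156.9  262.9]
0.4 [ 576.8 -144.6  268.9]
0.3 [ 574.2 -131.7  273.7]
0.2 [ 571.5 -118.4  277.2]
0.1 [ 568.7 -104.8  279.3]
0.0 [565.9 -91.1 280. ]
-0.1 [563.1 -77.4 279.3]
-0.2 [560.4 -63.9 277.2]
-0.3 [557.6 -50.6 273.7]
-0.4 [555.  -37.7 268.9]
-0.5 [552.5 -25.4 262.9]
-0.6 [550.1 -13.7 255.5]
```

Call:
{"name": "arm_command", "arguments": {
  "targets": [
    [[0, 0, -0.02, 0, 0, 7.05, 1], [0, 0, -0.02, 0, 0, 7.05, 1], [0, 0, -0.02, 0, 0, 7.05, 1], [0, 0, -0.02, 0, 0, 7.05, 1], [0, 0, -0.02, 0, 0, 7.05, 1]]
  ],
  "newtons": 25
}}

```text
t: 0.52
eef_pos: [215.1, 532.7, 331.6]
eef_rot: [1.513, 2.753, -0.002]
force: [0.2, 0.9, 0.1]
opening: 85.3
finger_force: 0.0
```

Call:
{"name": "arm_command", "arguments": {
  "targets": [
    [[0, 0, -0.02, 0, 0, 7.05, 1], [0, 0, -0.02, 0, 0, 7.05, 1], [0, 0, -0.02, 0, 0, 7.05, 1], [-0.03, 0.0094, 0, 0, 0, 0, 1], [-0.03, 0.0094, 0, 0, 0, 0, 1]]
  ]
}}

```text
t: 0.93
eef_pos: [245.9, 479.0, 392.1]
eef_rot: [-1.982, -2.437, -0.003]
force: [1.0, -0.7, -0.3]
opening: 85.3
finger_force: 0.0
```

Call:
{"name": "arm_command", "arguments": {
  "targets": [
    [[-0.036, 0.01, 0, 0, 0, 0, 1], [-0.036, 0.01, 0, 0, 0, 0, 1], [-0.036, 0.01, 0, 0, 0, 0, 1], [-0.036, 0.01, 0, 0, 0, 0, 1], [-0.036, 0.01, 0, 0, 0, 0, 1]]
  ]
}}

```text
t: 1.35
eef_pos: [331.1, 310.1, 390.9]
eef_rot: [-1.985, -2.435, 0.001]
force: [1.4, 0.4, 0.6]
opening: 85.6
finger_force: 0.0
```

Call:
{"name": "arm_command", "arguments": {
  "targets": [
    [[-0.036, 0.01, 0, 0, 0, 0, 1], [-0.036, 0.01, 0, 0, 0, 0, 1], [-0.036, 0.01, 0, 0, 0, 0, 1], [-0.036, 0.01, 0, 0, 0, 0, 1], [-0.036, 0.01, 0, 0, 0, 0, 1]]
  ]
}}

```text
t: 1.77
eef_pos: [416.3, 143.9, 391.1]
eef_rot: [-1.985, -2.435, 0.0]
force: [0.7, -0.0, -0.1]
opening: 85.4
finger_force: 0.0
```

Call:
{"name": "arm_command", "arguments": {
  "targets": [
    [[-0.036, 0.01, 0, 0, 0, 0, 1], [-0.036, 0.01, 0, 0, 0, 0, 1], [-0.036, 0.01, 0, 0, 0, 0, 1], [-0.036, 0.01, 0, 0, 0, 0, 1], [-0.036, 0.01, 0, 0, 0, 0, 1]]
  ]
}}

```text
t: 2.18
eef_pos: [501.6, -22.4, 390.9]
eef_rot: [-1.985, -2.434, 0.0]
force: [1.3, 1.4, -0.1]
opening: 85.2
finger_force: 0.0
```

Call:
{"name": "arm_command", "arguments": {
  "targets": [
    [[-0.036, 0.01, 0, 0, 0, 0, 1], [-0.036, 0.01, 0, 0, 0, 0, 1], [-0.036, 0.01, 0, 0, 0, 0, 1], [-0.022, 0.01, 0, 0, 0, 0, 1], [-0.022, 0.01, 0, 0, 0, 0, 1]]
  ]
}}

```text
t: 2.6
eef_pos: [581.3, -161.5, 390.4]
eef_rot: [-1.987, -2.432, 0.001]
force: [-0.5, 0.7, 0.3]
opening: 85.7
finger_force: 0.0
```

```bash
python3 - <<'E'
from h import *
from rig import bot,optics
S={n:optics.snapshot(n) for n in("wrist","side","top")}
pickle.dump(S,open("s1.pkl","wb"))
w=S["wrist"];print({k:v for k,v in w.items() if k!="frame"})
for n in("side","top"):
    s=S[n];R=cv2.Rodrigues(s["rvec"])[0];print(n,"cam",(-R.T@s["tvec"]).round())
A=cv2.resize(w["frame"],(500,375)); 
B=cv2.resize(S["side"]["frame"][140:290,215:340],None,fx=2,fy=2); C=cv2.resize(S["top"]["frame"][110:220,200:370],None,fx=2,fy=2)
M=np.zeros((600,760,3),np.uint8);M[:375,:500]=A;M[:300,505:755]=B;M[378:598,:340]=C
cv2.imwrite("pics/m1.png",M[:,:,::-1])
E
```

```text
{'fx': 312.2128667215933, 'fy': 312.2128667215933, 'cx': 257.34225827446625, 'cy': 193.67920004763525, 'mount': array([[ 3.80141042e-04, -9.64934793e-01, -2.62489431e-01,
         6.43070182e+01],
       [ 9.99999687e-01,  1.84543059e-04,  7.69817295e-04,
         2.00822698e-01],
       [-6.94382890e-04, -2.62489642e-01,  9.64934560e-01,
        -1.42099634e+02],
       [ 0.00000000e+00,  0.00000000e+00,  0.00000000e+00,
         1.00000000e+00]])}
side cam [ 760. -796. 1231.]
top cam [ 406.    6. 1343.]
```

View pics/m1.png

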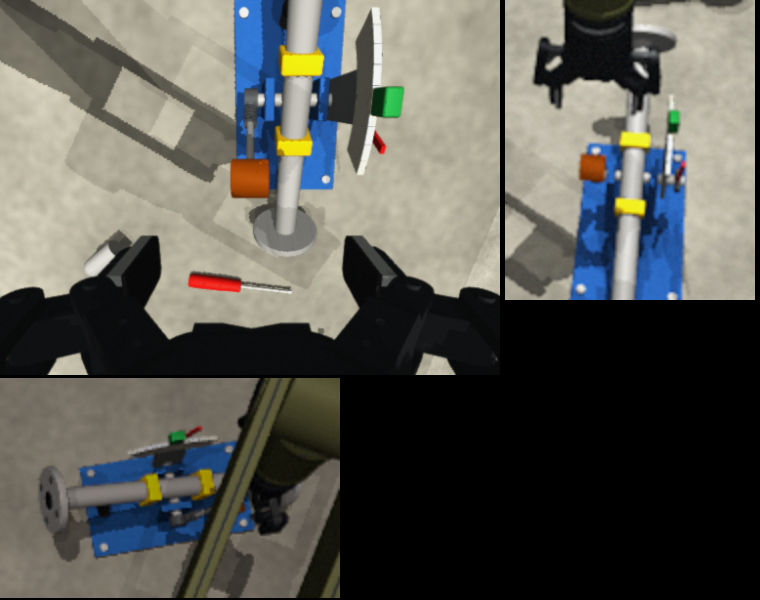

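The wrist view shows the knob centred between the open fingers, at (250,178) in the montage. The side view shows the pointer clear of the gripper. I'll descend onto the knob and check the red-pointer tracking.

Call:
{"name": "arm_command", "arguments": {
  "targets": [
    [[0.001, -0.001, 0.035, 0, 0, 0, 1], [0, 0, 0.035, 0, 0, 0, 1], [0, 0, 0.03, 0, 0, 0, 1], [0, 0, 0.025, 0, 0, 0, 1], [0, 0, 0.025, 0, 0, 0, 1]]
  ]
}}

```text
t: 3.17
eef_pos: [578.4, -157.0, 239.9]
eef_rot: [-1.983, -2.435, 0.0]
force: [0.3, -0.0, -0.3]
opening: 85.1
finger_force: 0.0
```

```bash
python3 - <<'E'
from h import *
from rig import bot,optics
o=bot.get_obs();print(o["eef_pos"],o["force"])
s2=optics.snapshot("side")
S0=pickle.load(open("s0.pkl","rb"));S1=pickle.load(open("s1.pkl","rb"))
for s in(S0["side"],S1["side"],s2):
    f=s["frame"].astype(float)[180:260,285:325]; red=f[:,:,0]-f[:,:,1:].max(2); red[red<20]=0
    yy,xx=np.nonzero(red); g=f[:,:,1]-np.maximum(f[:,:,0],f[:,:,2]);g[g<25]=0;gy,gx=np.nonzero(g)
    print("red",len(xx),xx.mean()+285,yy.mean()+180,(red.sum(0)@np.arange(40))/red.sum()+285,(red.sum(1)@np.arange(80))/red.sum()+180,"green",gx.mean()+285,gy.mean()+180)
print(red[40:55,10:30].astype(int))
p=np.array([619.8,-80.14,.2012])
for r in(60,80,100,121): print(r,[proj(s2,world(p,[pt(68,r,t)]))[0].round(1).tolist() for t in(.4,.2,0,-.2)])
E
```

```text
[ 578.37575757 -156.97832564  239.90390153] [ 0.34597361 -0.02247129 -0.31266388]
red 22 300.3636363636364 225.8181818181818 302.00173913043477 224.20347826086956 green 299.1730769230769 199.26923076923077
red 24 299.1666666666667 224.70833333333334 301.5457822638789 223.94736842105263 green 299.2068965517241 199.5344827586207
red 21 301.0 226.47619047619048 302.29182019159913 224.60353721444363 green 299.2068965517241 199.5344827586207
[[  0   0   0   0   0   0   0   0   0   0   0   0   0   0   0   0   0   0
    0   0]
 [  0   0   0   0   0   0   0   0  53 138  24   0   0   0   0   0   0   0
    0   0]
 [  0   0   0   0   0   0   0   0 126 169  35   0   0   0   0   0   0   0
    0   0]
 [  0   0   0   0   0   0   0   0 133 112   0   0   0   0   0   0   0   0
    0   0]
 [  0   0   0   0   0   0   0   0  64   0   0   0   0   0   0   0   0   0
    0   0]
 [  0   0   0   0   0   0   0  45  26   0   0   0   0   0   0   0   0   0
    0   0]
 [  0   0   0   0   0   0   0  72   0   0   0   0   0   0   0   0   0   0
    0   0]
 [  0   0   0   0   0   0  35  70   0   0   0   0   0   0   0   
[... 190 characters left out ...]

 [  0   0   0   0   0   0  31   0   0   0   0   0   0   0   0   0   0   0
    0   0]
 [  0   0   0   0   0   0   0   0   0   0   0   0   0   0   0   0   0   0
    0   0]
 [  0   0   0   0   0   0   0   0   0   0   0   0   0   0   0   0   0   0
    0   0]
 [  0   0   0   0   0   0   0   0   0   0   0   0   0   0   0   0   0   0
    0   0]
 [  0   0   0   0   0   0   0   0   0   0   0   0   0   0   0   0   0   0
    0   0]]
60 [[303.1, 226.6], [303.3, 222.6], [303.4, 219.0], [303.5, 215.9]]
80 [[303.6, 225.2], [303.9, 219.8], [304.1, 215.0], [304.2, 210.8]]
100 [[304.1, 223.8], [304.5, 217.0], [304.7, 210.8], [304.9, 205.6]]
121 [[304.7, 222.3], [305.1, 213.9], [305.5, 206.4], [305.6, 200.1]]
```

Call:
{"name": "arm_command", "arguments": {
  "targets": [
    [[-0.002, 0.001, 0, 0, 0, 0, 0.6], [0, 0, 0, 0, 0, 0, 0.5], [0, 0, 0, 0, 0, 0, 0.45], [0, 0, 0, 0, 0, 0, 0.4], [0, 0, 0, 0, 0, 0, 0.35]]
  ],
  "newtons": 25
}}

```text
t: 3.63
eef_pos: [579.7, -161.9, 243.6]
eef_rot: [1.984, 2.434, -0.006]
force: [-7.0, -5.4, 5.4]
opening: 33.5
finger_force: 30.9
```

Call:
{"name": "arm_command", "arguments": {
  "targets": [
    [[0, 0, 0, 0, 0, 0, 0.3], [0, 0, 0, 0, 0, 0, 0.2], [0, 0, 0, 0, 0, 0, 0.2], [0, 0, 0, 0, 0, 0, 0.2], [0, 0, 0, 0, 0, 0, 0.2]]
  ]
}}

```text
t: 4.05
eef_pos: [579.6, -162.0, 243.7]
eef_rot: [1.985, 2.434, -0.005]
force: [-6.3, -3.9, 4.6]
opening: 33.5
finger_force: 30.8
```

```bash
python3 - <<'E'
from h import *
from rig import bot,optics
o=bot.get_obs();print(o["t"],o["eef_pos"],o["force"],o["opening"],o["finger_force"])
S={n:optics.snapshot(n) for n in("wrist","side","top")}
pickle.dump(S,open("s2.pkl","wb"))
A=cv2.resize(S["wrist"]["frame"],(500,375)); 
B=cv2.resize(S["side"]["frame"][140:290,215:340],None,fx=2,fy=2); C=cv2.resize(S["top"]["frame"][110:220,200:370],None,fx=2,fy=2)
M=np.zeros((600,760,3),np.uint8);M[:375,:500]=A;M[:300,505:755]=B;M[378:598,:340]=C
cv2.imwrite("pics/m2.png",M[:,:,::-1])
E
```

```text
4.05 [ 579.61980608 -161.95855689  243.66324564] [-6.32896853 -3.91453666  4.5616378 ] 33.521423897016696 30.832037329673767
```

View pics/m2.png

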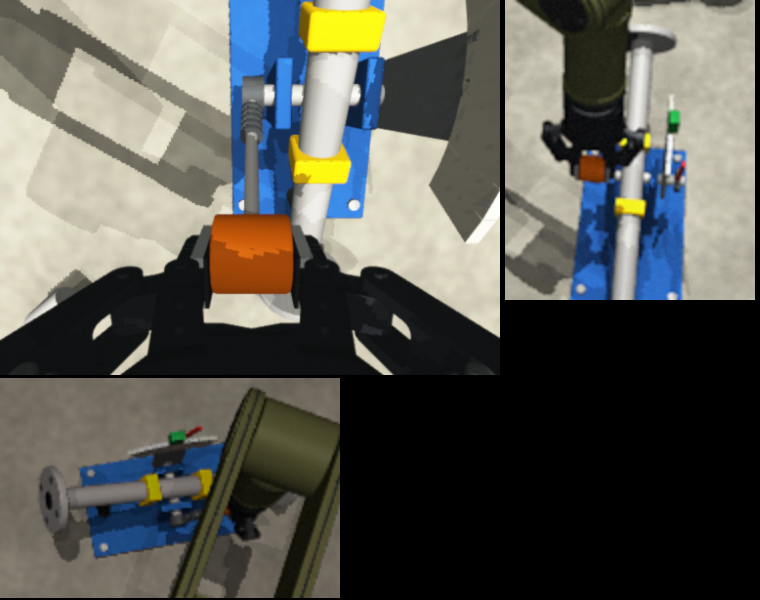

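The knob is gripped: opening 33.5 mm, with the knob between the pads in the wrist view. Next I'll swing the handle upright (short of lift-off) and write the estimator/planner.

```bash
cat > step.py <<'E'
"""measure tilt, estimate state, plan next call.  usage: step.py [init | plan]"""
import sys,json,os
from h import *
from rig import bot,optics
ST=np.array([619.8,-80.14,.2012]);K=.19;TGT=.025;CALL=5/12
def handle(o):
    d=o["eef_pos"][:2]-ST[:2]; return float(np.arcsin(-(-np.sin(ST[2])*d[0]+np.cos(ST[2])*d[1])/140))
def tiprow(s):
    f=s["frame"].astype(float)[185:245,290:325]; red=f[:,:,0]-f[:,:,1:].max(2); red[red<20]=0
    p=red.sum(1); pk=p[:max(np.nonzero(p)[0][0]+5,1)].max(); i=int(np.argmax(p>pk/2))
    return 185+i-(p[i]-pk/2)/(p[i]-p[i-1])
def predrow(s,t): return proj(s,world(ST,[pt(68,121,t)]))[0,1]
def tilt(s,off):
    from scipy.optimize import brentq
    r=tiprow(s); return brentq(lambda t:predrow(s,t)+off-r,-.6,.7)
def sim(x,w,s,b,T,A,tq,dt=.01):
    """integrate from T[0], handle angle piecewise linear; return x,w at the times tq"""
    n=int(np.ceil((tq[-1]-T[0])/dt))+1; t=T[0]+dt*np.arange(n+1); a=np.interp(t,T,A)+b; da=np.gradient(a,dt); X=[];I=.09*s
    for k in range(n+1):
        X.append((x,w)); acc=(.29*s*np.sin(x)+K*(a[k]-x)+.02*(da[k]-w)-.01*w)/I
        w+=acc*dt; x+=w*dt
        if x>.4: x=.4;w=min(w,0)
    X=np.array(X); return np.interp(tq,t,X[:,0]),np.interp(tq,t,X[:,1])
if __name__=="__main__":
    o=bot.get_obs(); s=optics.snapshot("side")
    L=json.load(open("log.json")) if os.path.exists("log.json") else dict(T=[],A=[],t=[],m=[],s=1.,b=0.)
    if "off" not in L:
        S=pickle.load(open("s2.pkl","rb"))["side"]; L["off"]=tiprow(S)-predrow(S,.4)
    a=handle(o); th=tilt(s,L["off"]); t=o["t"]
    L["T"]+=[t,t+.05];L["A"]+=[a,a];L["t"].append(t);L["m"].append(th)
    print(f"t {t:.2f} a {a:.3f} tilt {th:.3f} z {o['eef_pos'][2]:.1f} F {o['force'].round(1)} grip {o['finger_force']:.0f}")
    if sys.argv[1]=="plan":
        N=min(9,len(L["t"])); tm=np.array(L["t"][-N:]); m=np.array(L["m"][-N:]); i0=len(L["T"])-2*N; T=L["T"][i0:];A=L["A"][i0:]
        res=lambda p:np.r_[(sim(min(p[0],.4),p[1],p[2],p[3],T,A,tm)[0]-m)/.012,(p[2]-1)/.12,(p[3])/.025,p[1]/.3]
        r=least_squares(res,[min(m[0],.4),0,L["s"],L["b"]],diff_step=1e-4); p=r.x; L["s"],L["b"]=p[2],p[3]
        x,w=sim(min(p[0],.4),p[1],p[2],p[3],T,A,[t,t+.05]); x,w=x[1],w[1]
        print("est x %.3f w %.3f s %.2f b %.3f rms %.3f"%(x,w,p[2],p[3],np.std(r.fun[:N])*.012))
        H=8; tt=[0];
        for k in range(H): tt+=[tt[-1]+CALL,tt[-1]+CALL+.05]
        aeq=TGT-.29*p[2]*np.sin(TGT)/K-p[3]
        def cost(u):
            AA=[a]+[v for q in u for v in(q,q)]; tq=np.array(tt[1::2]); X,W=sim(x,w,p[2],p[3],tt,AA,tq,.02)
            return np.r_[(X-TGT)*1.5,W*.8,3*np.maximum(abs(W)-.28,0),(np.diff(np.r_[a,u]))*.5,(u-aeq)*.3,(X[-1]-TGT)*5,W[-1]*5]
        u=least_squares(cost,np.full(H,aeq),bounds=(-.75,.6),max_nfev=40).x
        X,W=sim(x,w,p[2],p[3],tt,[a]+[v for q in u for v in(q,q)],np.array(tt[1::2]))
        print("plan a",u.round(3)," x",X.round(2)," w",W.round(2)," aeq %.3f"%aeq)
        an=float(sys.argv[2]) if len(sys.argv)>2 else u[0]
        c=L.get("cmd",[7.0,263.3]); new=[-140*np.sin(an),123.5+140*np.cos(an)]
        d=[round((new[0]-c[0])/5,1),round(-(new[1]-c[1])/5,1)]
        L["cmd"]=[c[0]+5*d[0],c[1]-5*d[1]]; print("ROW mm: x",d[0]," z",d[1])
    json.dump(L,open("log.json","w"))
E
python3 - <<'E'
from step import *
for f in("s0","s1","s2"):
    S=pickle.load(open(f+".pkl","rb"))["side"]; print(tiprow(S),predrow(S,.4))
E
```

```text
220.7945945945946 222.28276075286087
220.78571428571428 222.28276075286087
220.7821100917431 222.28276075286087
```

Call:
{"name": "arm_command", "arguments": {
  "targets": [
    [[0.0066, -0.0005, -0.0064, 0, 0, 0, 0.2], [0.0076, 0, -0.0036, 0, 0, 0, 0.2], [0.0078, 0, -0.0032, 0, 0, 0, 0.2], [0.0079, 0, -0.0028, 0, 0, 0, 0.2], [0.0081, 0, -0.0022, 0, 0, 0, 0.2]]
  ]
}}

```text
t: 4.62
eef_pos: [571.7, -123.5, 260.3]
eef_rot: [1.985, 2.435, -0.005]
force: [-4.2, -3.2, -2.1]
opening: 33.6
finger_force: 29.0
```

Call:
{"name": "arm_command", "arguments": {
  "targets": [
    [[0.0082, 0, -0.0017, 0, 0, 0, 0.2], [0.0083, 0, -0.0013, 0, 0, 0, 0.2], [0.0084, 0, -0.0008, 0, 0, 0, 0.2], [0.0084, 0, -0.0002, 0, 0, 0, 0.2], [0.007, 0, 0.0002, 0, 0, 0, 0.2]]
  ]
}}

```text
t: 5.03
eef_pos: [563.6, -84.1, 264.6]
eef_rot: [1.984, 2.434, -0.005]
force: [-6.1, -3.8, 0.4]
opening: 33.6
finger_force: 29.4
```

```bash
time python3 step.py plan -0.13
```

```text
t 5.03 a -0.053 tilt 0.400 z 264.6 F [-6.1 -3.8  0.4] grip 29
est x 0.400 w 0.000 s 1.00 b 0.000 rms 0.000
plan a [-0.035 -0.025 -0.02  -0.017 -0.015 -0.014 -0.014 -0.014]  x [0.4 0.4 0.4 0.4 0.4 0.4 0.4 0.4]  w [0. 0. 0. 0. 0. 0. 0. 0.]  aeq -0.013
ROW mm: x 2.2  z 0.2
real	0m1.106s
user	0m0.907s
sys	0m0.065s
```

Call:
{"name": "arm_command", "arguments": {
  "targets": [
    [[0.0022, 0, 0.0002, 0, 0, 0, 0.2], [0.0022, 0, 0.0002, 0, 0, 0, 0.2], [0.0022, 0, 0.0002, 0, 0, 0, 0.2], [0.0022, 0, 0.0002, 0, 0, 0, 0.2], [0.0022, 0, 0.0002, 0, 0, 0, 0.2]]
  ]
}}

```text
t: 5.5
eef_pos: [561.4, -73.7, 263.8]
eef_rot: [1.984, 2.434, -0.005]
force: [-5.4, -4.7, 1.6]
opening: 33.8
finger_force: 29.7
```

```bash
python3 step.py plan -0.19
```

```text
t 5.50 a -0.129 tilt 0.400 z 263.8 F [-5.4 -4.7  1.6] grip 30
est x 0.400 w 0.000 s 1.00 b 0.000 rms 0.000
plan a [-0.077 -0.049 -0.033 -0.024 -0.019 -0.017 -0.015 -0.015]  x [0.4 0.4 0.4 0.4 0.4 0.4 0.4 0.4]  w [0. 0. 0. 0. 0. 0. 0. 0.]  aeq -0.013
ROW mm: x 1.7  z 0.3
```

Call:
{"name": "arm_command", "arguments": {
  "targets": [
    [[0.0017, 0, 0.0003, 0, 0, 0, 0.2], [0.0017, 0, 0.0003, 0, 0, 0, 0.2], [0.0017, 0, 0.0003, 0, 0, 0, 0.2], [0.0017, 0, 0.0003, 0, 0, 0, 0.2], [0.0017, 0, 0.0003, 0, 0, 0, 0.2]]
  ]
}}

```text
t: 5.97
eef_pos: [559.7, -65.4, 262.5]
eef_rot: [1.984, 2.434, -0.004]
force: [-7.0, -3.0, 3.8]
opening: 33.8
finger_force: 30.1
```

```bash
python3 step.py plan -0.24
```

```text
t 5.97 a -0.190 tilt 0.400 z 262.5 F [-7.  -3.   3.8] grip 30
est x 0.400 w -0.001 s 1.00 b 0.000 rms 0.000
plan a [-0.111 -0.067 -0.043 -0.03  -0.023 -0.019 -0.016 -0.016]  x [0.4 0.4 0.4 0.4 0.4 0.4 0.4 0.4]  w [0. 0. 0. 0. 0. 0. 0. 0.]  aeq -0.013
ROW mm: x 1.4  z 0.3
```

Call:
{"name": "arm_command", "arguments": {
  "targets": [
    [[0.0014, 0, 0.0003, 0, 0, 0, 0.2], [0.0014, 0, 0.0003, 0, 0, 0, 0.2], [0.0014, 0, 0.0003, 0, 0, 0, 0.2], [0.0014, 0, 0.0003, 0, 0, 0, 0.2], [0.0014, 0, 0.0003, 0, 0, 0, 0.2]]
  ]
}}

```text
t: 6.43
eef_pos: [558.3, -58.5, 261.1]
eef_rot: [1.984, 2.434, -0.004]
force: [-6.5, -4.3, 4.1]
opening: 34.0
finger_force: 30.4
```

```bash
sed -i 's/123\.5+140/124.5+140/; s/least_squares(cost,np.full(H,aeq)/least_squares(cost,np.linspace(-.35 if x>.37 else aeq,aeq,H)/' step.py; python3 step.py plan -0.28
```

```text
t 6.43 a -0.242 tilt 0.400 z 261.1 F [-6.5 -4.3  4.1] grip 30
est x 0.397 w -0.021 s 1.02 b 0.001 rms 0.001
plan a [-0.505 -0.149  0.03   0.044  0.014 -0.008 -0.014 -0.014]  x [0.36 0.23 0.11 0.06 0.04 0.03 0.04 0.04]  w [-0.21 -0.28 -0.18 -0.08 -0.02  0.    0.01  0.01]  aeq -0.015
ROW mm: x 1.0  z 0.1
```

Call:
{"name": "arm_command", "arguments": {
  "targets": [
    [[0.001, 0, 0.0001, 0, 0, 0, 0.2], [0.001, 0, 0.0001, 0, 0, 0, 0.2], [0.001, 0, 0.0001, 0, 0, 0, 0.2], [0.001, 0, 0.0001, 0, 0, 0, 0.2], [0.001, 0, 0.0001, 0, 0, 0, 0.2]]
  ]
}}

```text
t: 6.9
eef_pos: [557.3, -53.7, 260.0]
eef_rot: [1.984, 2.434, -0.005]
force: [-5.3, -4.2, -0.0]
opening: 34.0
finger_force: 30.0
```

```bash
python3 step.py plan -0.32
```

```text
t 6.90 a -0.278 tilt 0.400 z 260.0 F [-5.3 -4.2 -0. ] grip 30
est x 0.395 w -0.025 s 1.07 b 0.005 rms 0.001
plan a [-0.534 -0.176  0.015  0.038  0.011 -0.011 -0.02  -0.02 ]  x [0.35 0.23 0.12 0.06 0.04 0.03 0.04 0.04]  w [-0.21 -0.27 -0.18 -0.08 -0.02  0.    0.01  0.02]  aeq -0.021
ROW mm: x 1.1  z 0.3
```

Call:
{"name": "arm_command", "arguments": {
  "targets": [
    [[0.0011, 0, 0.0003, 0, 0, 0, 0.2], [0.0011, 0, 0.0003, 0, 0, 0, 0.2], [0.0011, 0, 0.0003, 0, 0, 0, 0.2], [0.0011, 0, 0.0003, 0, 0, 0, 0.2], [0.0011, 0, 0.0003, 0, 0, 0, 0.2]]
  ]
}}

```text
t: 7.37
eef_pos: [556.2, -48.3, 258.5]
eef_rot: [1.984, 2.434, -0.005]
force: [-5.3, -4.8, 0.9]
opening: 33.6
finger_force: 30.2
```

```bash
cp log.json log_bak.json; python3 step.py plan -0.36
```

```text
t 7.37 a -0.319 tilt 0.400 z 258.5 F [-5.3 -4.8  0.9] grip 30
est x 0.393 w -0.032 s 1.12 b 0.009 rms 0.002
plan a [-0.555 -0.198  0.     0.032  0.007 -0.015 -0.024 -0.026]  x [0.35 0.23 0.12 0.06 0.04 0.03 0.04 0.04]  w [-0.2  -0.27 -0.18 -0.08 -0.02  0.    0.01  0.02]  aeq -0.026
ROW mm: x 1.1  z 0.4
```

Call:
{"name": "arm_command", "arguments": {
  "targets": [
    [[0.0011, 0, 0.0004, 0, 0, 0, 0.2], [0.0011, 0, 0.0004, 0, 0, 0, 0.2], [0.0011, 0, 0.0004, 0, 0, 0, 0.2], [0.0011, 0, 0.0004, 0, 0, 0, 0.2], [0.0011, 0, 0.0004, 0, 0, 0, 0.2]]
  ]
}}

```text
t: 7.83
eef_pos: [555.0, -42.8, 256.7]
eef_rot: [1.984, 2.434, -0.004]
force: [-5.3, -4.1, 0.8]
opening: 33.5
finger_force: 30.5
```

```bash
python3 step.py plan -0.40
```

```text
t 7.83 a -0.362 tilt 0.387 z 256.7 F [-5.3 -4.1  0.8] grip 31
est x 0.380 w -0.065 s 1.15 b 0.010 rms 0.001
plan a [-0.511 -0.181 -0.004  0.024  0.002 -0.019 -0.027 -0.029]  x [0.33 0.21 0.11 0.06 0.04 0.03 0.04 0.05]  w [-0.21 -0.25 -0.16 -0.07 -0.02  0.    0.01  0.02]  aeq -0.029
ROW mm: x 1.0  z 0.4
```

Call:
{"name": "arm_command", "arguments": {
  "targets": [
    [[0.001, 0, 0.0004, 0, 0, 0, 0.2], [0.001, 0, 0.0004, 0, 0, 0, 0.2], [0.001, 0, 0.0004, 0, 0, 0, 0.2], [0.001, 0, 0.0004, 0, 0, 0, 0.2], [0.001, 0, 0.0004, 0, 0, 0, 0.2]]
  ]
}}

```text
t: 8.3
eef_pos: [554.0, -37.8, 254.8]
eef_rot: [1.984, 2.434, -0.004]
force: [-5.6, -5.0, 2.8]
opening: 33.6
finger_force: 30.8
```

```bash
python3 step.py plan
```

```text
t 8.30 a -0.401 tilt 0.357 z 254.8 F [-5.6 -5.   2.8] grip 31
est x 0.348 w -0.127 s 1.16 b 0.012 rms 0.001
plan a [-0.328 -0.196 -0.082  0.045  0.166  0.134  0.071  0.044]  x [0.28 0.19 0.1  0.04 0.03 0.09 0.21 0.4 ]  w [-0.18 -0.2  -0.17 -0.09  0.05  0.2   0.34  0.  ]  aeq -0.031
ROW mm: x -1.9  z -0.8
```

Call:
{"name": "arm_command", "arguments": {
  "targets": [
    [[-0.0019, 0, -0.0008, 0, 0, 0, 0.2], [-0.0019, 0, -0.0008, 0, 0, 0, 0.2], [-0.0019, 0, -0.0008, 0, 0, 0, 0.2], [-0.0019, 0, -0.0008, 0, 0, 0, 0.2], [-0.0019, 0, -0.0008, 0, 0, 0, 0.2]]
  ]
}}

```text
t: 8.77
eef_pos: [555.5, -45.1, 257.5]
eef_rot: [-1.983, -2.432, 0.0]
force: [-4.9, -0.3, -4.0]
opening: 33.7
finger_force: 29.9
```

```bash
sed -i 's/np.linspace(-.35 if x>.37 else aeq,aeq,H)/np.linspace(a,aeq,H)/; s/max_nfev=40/max_nfev=150/' step.py; python3 step.py plan
```

```text
t 8.77 a -0.344 tilt 0.292 z 257.5 F [-4.9 -0.3 -4. ] grip 30
est x 0.280 w -0.187 s 1.17 b 0.012 rms 0.002
plan a [-0.207 -0.047  0.003 -0.003 -0.019 -0.028 -0.031 -0.031]  x [0.2  0.11 0.06 0.04 0.03 0.03 0.03 0.03]  w [-0.2  -0.15 -0.08 -0.03 -0.01  0.    0.01  0.01]  aeq -0.031
ROW mm: x -3.3  z -0.8
```

Call:
{"name": "arm_command", "arguments": {
  "targets": [
    [[-0.0033, 0, -0.0008, 0, 0, 0, 0.2], [-0.0033, 0, -0.0008, 0, 0, 0, 0.2], [-0.0033, 0, -0.0008, 0, 0, 0, 0.2], [-0.0033, 0, -0.0008, 0, 0, 0, 0.2], [-0.0033, 0, -0.0008, 0, 0, 0, 0.2]]
  ]
}}

```text
t: 9.23
eef_pos: [558.8, -61.1, 261.7]
eef_rot: [-1.982, -2.432, 0.0]
force: [-4.7, 0.3, -2.7]
opening: 33.7
finger_force: 29.6
```

```bash
python3 step.py plan
```

```text
t 9.23 a -0.222 tilt 0.186 z 261.7 F [-4.7  0.3 -2.7] grip 30
est x 0.178 w -0.219 s 1.17 b 0.011 rms 0.003
plan a [-0.002  0.028  0.002 -0.02  -0.03  -0.031 -0.031 -0.03 ]  x [0.1  0.05 0.03 0.02 0.02 0.02 0.02 0.02]  w [-0.15 -0.07 -0.02 -0.   -0.   -0.   -0.   -0.01]  aeq -0.030
ROW mm: x -5.7  z -0.6
```

Call:
{"name": "arm_command", "arguments": {
  "targets": [
    [[-0.0057, 0, -0.0006, 0, 0, 0, 0.2], [-0.0057, 0, -0.0006, 0, 0, 0, 0.2], [-0.0057, 0, -0.0006, 0, 0, 0, 0.2], [-0.0057, 0, -0.0006, 0, 0, 0, 0.2], [-0.0057, 0, -0.0006, 0, 0, 0, 0.2]]
  ]
}}

```text
t: 9.7
eef_pos: [564.5, -88.9, 264.4]
eef_rot: [-1.982, -2.432, -0.0]
force: [-6.1, 1.7, -4.8]
opening: 33.3
finger_force: 28.8
```

```bash
python3 step.py plan
```

```text
t 9.70 a -0.017 tilt 0.105 z 264.4 F [-6.1  1.7 -4.8] grip 29
est x 0.095 w -0.142 s 1.16 b 0.014 rms 0.003
plan a [ 0.017 -0.003 -0.023 -0.032 -0.034 -0.034 -0.033 -0.033]  x [0.05 0.03 0.02 0.02 0.02 0.02 0.01 0.  ]  w [-0.07 -0.02 -0.01 -0.   -0.01 -0.01 -0.01 -0.02]  aeq -0.033
ROW mm: x -0.5  z -0.0
```

Call:
{"name": "arm_command", "arguments": {
  "targets": [
    [[-0.0005, 0, 0, 0, 0, 0, 0.2], [-0.0005, 0, 0, 0, 0, 0, 0.2], [-0.0005, 0, 0, 0, 0, 0, 0.2], [-0.0005, 0, 0, 0, 0, 0, 0.2], [-0.0005, 0, 0, 0, 0, 0, 0.2]]
  ]
}}

```text
t: 10.17
eef_pos: [565.0, -91.2, 264.4]
eef_rot: [-1.982, -2.432, -0.0]
force: [-5.9, 0.6, -1.5]
opening: 33.6
finger_force: 29.2
```

```bash
python3 step.py plan
```

```text
t 10.17 a -0.001 tilt 0.070 z 264.4 F [-5.9  0.6 -1.5] grip 29
est x 0.063 w -0.048 s 1.15 b 0.024 rms 0.004
plan a [-0.067 -0.056 -0.034  0.01   0.068  0.091  0.018 -0.009]  x [0.05 0.03 0.02 0.02 0.03 0.09 0.21 0.39]  w [-0.03 -0.03 -0.02  0.01  0.08  0.19  0.31  0.46]  aeq -0.043
ROW mm: x 2.4  z 0.0
```

Call:
{"name": "arm_command", "arguments": {
  "targets": [
    [[0.0024, 0, 0, 0, 0, 0, 0.2], [0.0024, 0, 0, 0, 0, 0, 0.2], [0.0024, 0, 0, 0, 0, 0, 0.2], [0.0024, 0, 0, 0, 0, 0, 0.2], [0.0024, 0, 0, 0, 0, 0, 0.2]]
  ]
}}

```text
t: 10.63
eef_pos: [563.1, -81.9, 264.4]
eef_rot: [-1.985, -2.435, 0.005]
force: [-5.1, -3.9, -3.4]
opening: 33.2
finger_force: 28.9
```

```bash
sed -i 's/max_nfev=150/max_nfev=150,diff_step=1e-4,x_scale=.1/' step.py; python3 step.py plan
```

```text
t 10.63 a -0.069 tilt 0.069 z 264.4 F [-5.1 -3.9 -3.4] grip 29
est x 0.065 w -0.004 s 1.13 b 0.034 rms 0.004
plan a [-0.074 -0.069 -0.066 -0.063 -0.06  -0.057 -0.055 -0.052]  x [0.06 0.07 0.08 0.09 0.12 0.18 0.26 0.4 ]  w [0.   0.01 0.03 0.05 0.08 0.14 0.23 0.24]  aeq -0.052
ROW mm: x 0.2  z 0.0
```

```bash
python3 - <<'E'
import json
L=json.load(open("log.json"));L["cmd"][0]-=1.0;json.dump(L,open("log.json","w"))
s=open("step.py").read()
i=s.index("        H=8;");j=s.index("        an=float")
s=s[:i]+'''        from scipy.linalg import solve_discrete_are
        aeq=TGT-.29*p[2]*np.sin(TGT)/K-p[3]
        def nxt(z):
            X,W=sim(z[0],z[1],p[2],p[3],[0,CALL,CALL+.05],[z[2],z[3],z[3]],[0,CALL+.05]); return np.array([X[1],W[1],z[3]])
        z0=np.array([TGT,0,aeq,aeq]); J=np.array([(nxt(z0+d)-nxt(z0-d))/2e-3 for d in np.eye(4)*1e-3]).T
        F,G=J[:,:3],J[:,3:]; Q=np.diag([1,.6,1e-3]); R=np.array([[.1]]); P=solve_discrete_are(F,G,Q,R)
        Kg=np.linalg.solve(R+G.T@P@G,G.T@P@F)[0]; u=aeq-Kg@[x-TGT,w,a-aeq]
        print("u %.3f aeq %.3f next"%(u,aeq),nxt([x,w,a,u]).round(3),"K",Kg.round(2)); u=[u]
'''+s[j:]
open("step.py","w").write(s)
E
python3 step.py plan
```

```text
t 10.68 a -0.072 tilt 0.070 z 264.4 F [-4.2 -3.5 -2.5] grip 29
est x 0.067 w 0.000 s 1.13 b 0.034 rms 0.004
u -0.135 aeq -0.053 next [ 0.062 -0.031 -0.135] K [2.06 1.55 0.29]
ROW mm: x 1.9  z 0.2
```

Call:
{"name": "arm_command", "arguments": {
  "targets": [
    [[0.0019, 0, 0.0002, 0, 0, 0, 0.2], [0.0019, 0, 0.0002, 0, 0, 0, 0.2], [0.0019, 0, 0.0002, 0, 0, 0, 0.2], [0.0019, 0, 0.0002, 0, 0, 0, 0.2], [0.0019, 0, 0.0002, 0, 0, 0, 0.2]]
  ]
}}

```text
t: 11.15
eef_pos: [561.2, -72.8, 263.7]
eef_rot: [1.985, 2.435, -0.005]
force: [-5.8, -4.4, -2.3]
opening: 33.9
finger_force: 29.1
```

```bash
python3 step.py plan
```

```text
t 11.15 a -0.136 tilt 0.083 z 263.7 F [-5.8 -4.4 -2.3] grip 29
est x 0.077 w -0.007 s 1.10 b 0.044 rms 0.004
u -0.132 aeq -0.062 next [ 0.066 -0.039 -0.132] K [1.98 1.51 0.29]
ROW mm: x -0.1  z 0.0
```

```bash
sed -i 's#(p\[3\])/.025#p[3]/.06#' step.py; python3 - <<'E'
import json
L=json.load(open("log.json"));L["cmd"][0]+=0.5;json.dump(L,open("log.json","w"))
E
python3 step.py plan
```

```text
t 11.20 a -0.138 tilt 0.087 z 263.7 F [-4.2 -3.9 -0.8] grip 29
est x 0.085 w 0.007 s 1.04 b 0.059 rms 0.003
u -0.174 aeq -0.074 next [ 0.077 -0.046 -0.174] K [1.82 1.42 0.29]
ROW mm: x 1.1  z 0.2
```

Call:
{"name": "arm_command", "arguments": {
  "targets": [
    [[0.0011, 0, 0.0002, 0, 0, 0, 0.2], [0.0011, 0, 0.0002, 0, 0, 0, 0.2], [0.0011, 0, 0.0002, 0, 0, 0, 0.2], [0.0011, 0, 0.0002, 0, 0, 0, 0.2], [0.0011, 0, 0.0002, 0, 0, 0, 0.2]]
  ]
}}

```text
t: 11.67
eef_pos: [560.2, -67.5, 263.1]
eef_rot: [1.985, 2.434, -0.005]
force: [-5.7, -4.3, -0.2]
opening: 33.5
finger_force: 29.4
```

```bash
python3 step.py plan; python3 - <<'E'
from rig import optics
import cv2,numpy as np,pickle
w=optics.snapshot("side");pickle.dump(w,open("s3.pkl","wb"))
a=cv2.resize(w["frame"][180:240,275:325],None,fx=9,fy=9,interpolation=cv2.INTER_NEAREST)
cv2.imwrite("pics/c3.png",a[:,:,::-1])
E
```

```text
t 11.67 a -0.175 tilt 0.081 z 263.1 F [-5.7 -4.3 -0.2] grip 29
est x 0.078 w -0.044 s 1.04 b 0.060 rms 0.003
u -0.080 aeq -0.074 next [ 0.056 -0.039 -0.08 ] K [1.82 1.42 0.29]
ROW mm: x -2.7  z -0.4
```

View pics/c3.png

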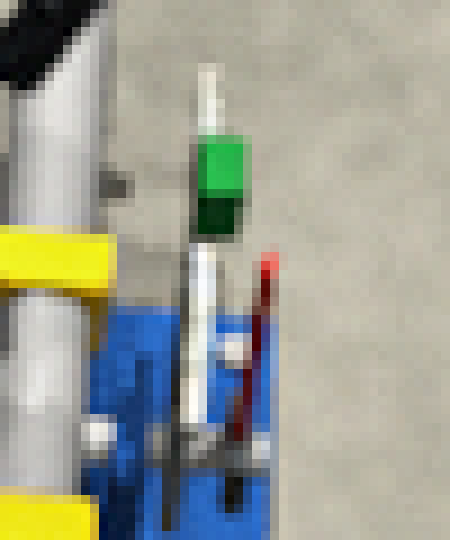

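The crop shows the marker's bright outer face centred at about (220,166) and its dark side face below. The pointer tip is at (268,262). My first marker fix averaged the two faces, so I'll redo it with the outer face at r = 163.

```bash
python3 - <<'E'
from h import *
S=pickle.load(open("s0.pkl","rb"));S3=pickle.load(open("s3.pkl","rb"))
def bright(s,r0,r1,c0,c1):
    f=s["frame"].astype(float)[r0:r1,c0:c1]; g=f[:,:,1]-np.maximum(f[:,:,0],f[:,:,2]); print(g.max(1).round().astype(int))
    w=np.where(g>.5*g.max(),1.,0); yy,xx=np.nonzero(w); return np.array([xx.mean()+c0,yy.mean()+r0])
ms=bright(S3,188,212,290,310); mt=bright(S["top"],132,146,280,296); print(ms,mt)
for r in(150,163):
    fn=lambda p:np.r_[proj(S3,world([619.8,-80.14,.2012],[pt(p[0],r,p[1])]))[0]-ms,proj(S["top"],world([619.8,-80.14,.2012],[pt(p[0],r,p[1])]))[0]-mt]
    q=least_squares(fn,[50,0],x_scale=[10,.1]);print(r,q.x,q.fun.round(2))
    fs=lambda p:fn(p)[:2]; q=least_squares(fs,[50,0],x_scale=[10,.1]);print(" side only",q.x)
# stand refine check: does pointer col match?
from step import *
print(tiprow(S3),[ (t,predrow(S3,t).round(2)) for t in(0,.05,.1)])
E
```

```text
[  1  -1   1   1   3   1  19  75 113 110 110 113 112  81  30  33  36  38
   9  -1  -1   0   2   1]
[-5 -5 -5 -4 36 70 68 66 67 60 18 11 -1 -1]
[299.12121212 198.        ] [288.39393939 138.51515152]
150 [4.93926053e+01 1.21933644e-03] [ 0.52  1.6  -1.2   0.95]
 side only [ 4.77833501e+01 -3.51219852e-02]
163 [4.77695771e+01 2.17972535e-02] [ 0.29 -0.38  0.38  0.21]
 side only [4.70498440e+01 3.00772305e-02]
207.8343949044586 [(0, np.float64(206.42)), (0.05, np.float64(208.19)), (0.1, np.float64(210.04))]
```

Call:
{"name": "arm_command", "arguments": {
  "targets": [
    [[-0.0027, 0, -0.0004, 0, 0, 0, 0.2], [-0.0027, 0, -0.0004, 0, 0, 0, 0.2], [-0.0027, 0, -0.0004, 0, 0, 0, 0.2], [-0.0027, 0, -0.0004, 0, 0, 0, 0.2], [-0.0027, 0, -0.0004, 0, 0, 0, 0.2]]
  ]
}}

```text
t: 12.18
eef_pos: [562.3, -78.2, 264.4]
eef_rot: [-1.982, -2.432, 0.0]
force: [-4.9, 0.9, -3.9]
opening: 33.1
finger_force: 28.8
```

```bash
python3 step.py plan
```

```text
t 12.18 a -0.096 tilt 0.051 z 264.4 F [-4.9  0.9 -3.9] grip 29
est x 0.047 w -0.060 s 1.04 b 0.058 rms 0.002
u -0.021 aeq -0.072 next [ 0.028 -0.015 -0.021] K [1.81 1.42 0.29]
ROW mm: x -1.6  z -0.0
```

Call:
{"name": "arm_command", "arguments": {
  "targets": [
    [[-0.0016, 0, 0, 0, 0, 0, 0.2], [-0.0016, 0, 0, 0, 0, 0, 0.2], [-0.0016, 0, 0, 0, 0, 0, 0.2], [-0.0016, 0, 0, 0, 0, 0, 0.2], [-0.0016, 0, 0, 0, 0, 0, 0.2]]
  ]
}}

```text
t: 12.65
eef_pos: [563.9, -86.0, 264.7]
eef_rot: [-1.982, -2.432, 0.0]
force: [-6.3, 1.4, -0.5]
opening: 33.4
finger_force: 29.0
```

```bash
python3 step.py plan
```

```text
t 12.65 a -0.039 tilt 0.028 z 264.7 F [-6.3  1.4 -0.5] grip 29
est x 0.027 w -0.024 s 1.03 b 0.060 rms 0.002
u -0.055 aeq -0.074 next [ 0.023 -0.001 -0.055] K [1.79 1.41 0.29]
ROW mm: x 0.9  z 0.0
```

Call:
{"name": "arm_command", "arguments": {
  "targets": [
    [[0.0009, 0, 0, 0, 0, 0, 0.2], [0.0009, 0, 0, 0, 0, 0, 0.2], [0.0009, 0, 0, 0, 0, 0, 0.2], [0.0009, 0, 0, 0, 0, 0, 0.2], [0.0009, 0, 0, 0, 0, 0, 0.2]]
  ]
}}

```text
t: 13.12
eef_pos: [563.5, -83.8, 264.7]
eef_rot: [-1.985, -2.435, 0.005]
force: [-4.9, -2.7, -2.7]
opening: 33.7
finger_force: 28.8
```

```bash
python3 step.py plan
```

```text
t 13.12 a -0.055 tilt 0.004 z 264.7 F [-4.9 -2.7 -2.7] grip 29
est x 0.006 w -0.026 s 1.05 b 0.052 rms 0.003
u 0.002 aeq -0.067 next [0.002 0.015 0.002] K [1.86 1.44 0.29]
ROW mm: x -1.5  z -0.0
```

Call:
{"name": "arm_command", "arguments": {
  "targets": [
    [[-0.0015, 0, 0, 0, 0, 0, 0.2], [-0.0015, 0, 0, 0, 0, 0, 0.2], [-0.0015, 0, 0, 0, 0, 0, 0.2], [-0.0015, 0, 0, 0, 0, 0, 0.2], [-0.0015, 0, 0, 0, 0, 0, 0.2]]
  ]
}}

```text
t: 13.58
eef_pos: [564.5, -88.9, 264.8]
eef_rot: [-1.982, -2.432, 0.0]
force: [-5.9, 0.8, -1.2]
opening: 33.5
finger_force: 29.0
```

```bash
python3 step.py plan
```

```text
t 13.58 a -0.017 tilt -0.001 z 264.8 F [-5.9  0.8 -1.2] grip 29
est x -0.003 w -0.003 s 1.04 b 0.050 rms 0.003
u -0.024 aeq -0.065 next [ 0.002  0.021 -0.024] K [1.82 1.42 0.29]
ROW mm: x 0.7  z -0.0
```

Call:
{"name": "arm_command", "arguments": {
  "targets": [
    [[0.0007, 0, 0, 0, 0, 0, 0.2], [0.0007, 0, 0, 0, 0, 0, 0.2], [0.0007, 0, 0, 0, 0, 0, 0.2], [0.0007, 0, 0, 0, 0, 0, 0.2], [0.0007, 0, 0, 0, 0, 0, 0.2]]
  ]
}}

```text
t: 14.05
eef_pos: [564.2, -87.4, 264.8]
eef_rot: [-1.985, -2.435, 0.004]
force: [-5.1, -2.7, -1.8]
opening: 33.6
finger_force: 28.8
```

```bash
python3 step.py plan
```

```text
t 14.05 a -0.029 tilt 0.002 z 264.8 F [-5.1 -2.7 -1.8] grip 29
est x 0.002 w 0.019 s 1.03 b 0.051 rms 0.002
u -0.062 aeq -0.065 next [ 0.012  0.017 -0.062] K [1.8  1.41 0.29]
ROW mm: x 1.0  z 0.0
```

Call:
{"name": "arm_command", "arguments": {
  "targets": [
    [[0.001, 0, 0, 0, 0, 0, 0.2], [0.001, 0, 0, 0, 0, 0, 0.2], [0.001, 0, 0, 0, 0, 0, 0.2], [0.001, 0, 0, 0, 0, 0, 0.2], [0.001, 0, 0, 0, 0, 0, 0.2]]
  ]
}}

```text
t: 14.52
eef_pos: [563.3, -83.0, 264.7]
eef_rot: [1.985, 2.435, -0.005]
force: [-5.3, -3.1, -3.2]
opening: 33.7
finger_force: 28.8
```

```bash
python3 step.py plan
```

```text
t 14.52 a -0.061 tilt 0.001 z 264.7 F [-5.3 -3.1 -3.2] grip 29
est x 0.004 w 0.006 s 1.02 b 0.048 rms 0.003
u -0.033 aeq -0.062 next [ 0.008  0.016 -0.033] K [1.78 1.4  0.29]
ROW mm: x -0.8  z -0.0
```

Call:
{"name": "arm_command", "arguments": {
  "targets": [
    [[-0.0008, 0, 0, 0, 0, 0, 0.2], [-0.0008, 0, 0, 0, 0, 0, 0.2], [-0.0008, 0, 0, 0, 0, 0, 0.2], [-0.0008, 0, 0, 0, 0, 0, 0.2], [-0.0008, 0, 0, 0, 0, 0, 0.2]]
  ]
}}

```text
t: 14.98
eef_pos: [563.7, -85.0, 264.8]
eef_rot: [-1.983, -2.433, 0.001]
force: [-5.9, 0.7, 0.5]
opening: 33.6
finger_force: 29.0
```

```bash
python3 step.py plan
```

```text
t 14.98 a -0.046 tilt -0.010 z 264.8 F [-5.9  0.7  0.5] grip 29
est x -0.007 w -0.010 s 1.04 b 0.045 rms 0.004
u 0.007 aeq -0.060 next [-0.005  0.024  0.007] K [1.83 1.42 0.29]
ROW mm: x -1.1  z -0.0
```

Call:
{"name": "arm_command", "arguments": {
  "targets": [
    [[-0.0012, 0, 0, 0, 0, 0, 0.2], [-0.0011, 0, 0, 0, 0, 0, 0.2], [-0.0011, 0, 0, 0, 0, 0, 0.2], [-0.0011, 0, 0, 0, 0, 0, 0.2], [-0.001, 0, 0, 0, 0, 0, 0.2]]
  ]
}}

```text
t: 15.45
eef_pos: [564.7, -89.9, 264.8]
eef_rot: [-1.982, -2.432, -0.0]
force: [-5.5, 1.9, 0.1]
opening: 33.6
finger_force: 29.0
```

```bash
sed -i 's/min(9,/min(7,/' step.py; python3 step.py plan
```

```text
t 15.45 a -0.011 tilt -0.014 z 264.8 F [-5.5  1.9  0.1] grip 29
est x -0.015 w -0.002 s 1.00 b 0.040 rms 0.004
u 0.005 aeq -0.054 next [-0.008  0.031  0.005] K [1.72 1.36 0.29]
ROW mm: x 0.1  z -0.0
```

Call:
{"name": "arm_command", "arguments": {
  "targets": [
    [[-0.0004, 0, 0, 0, 0, 0, 0.2], [-0.0004, 0, 0, 0, 0, 0, 0.2], [-0.0004, 0, 0, 0, 0, 0, 0.2], [-0.0004, 0, 0, 0, 0, 0, 0.2], [-0.0004, 0, 0, 0, 0, 0, 0.2]]
  ]
}}

```text
t: 15.92
eef_pos: [565.1, -91.7, 264.8]
eef_rot: [-1.982, -2.432, -0.0]
force: [-5.4, 0.6, 0.1]
opening: 33.4
finger_force: 29.0
```

```bash
python3 - <<'E'
import json
L=json.load(open("log.json"));L["cmd"][0]-=2.5;json.dump(L,open("log.json","w"))
E
sed -i 's/        c=L.get/        an+=.016*(an>a)\n        c=L.get/' step.py; python3 step.py plan
```

```text
t 15.92 a 0.003 tilt 0.002 z 264.8 F [-5.4  0.6  0.1] grip 29
est x -0.000 w 0.037 s 0.99 b 0.040 rms 0.004
u -0.076 aeq -0.053 next [ 0.015  0.018 -0.076] K [1.7  1.36 0.29]
ROW mm: x 2.7  z 0.0
```

Call:
{"name": "arm_command", "arguments": {
  "targets": [
    [[0.0027, 0, 0, 0, 0, 0, 0.2], [0.0027, 0, 0, 0, 0, 0, 0.2], [0.0027, 0, 0, 0, 0, 0, 0.2], [0.0027, 0, 0, 0, 0, 0, 0.2], [0.0027, 0, 0, 0, 0, 0, 0.2]]
  ]
}}

```text
t: 16.38
eef_pos: [562.9, -80.9, 264.7]
eef_rot: [1.985, 2.435, -0.005]
force: [-5.0, -3.7, -2.4]
opening: 33.4
finger_force: 28.6
```

```bash
python3 step.py plan
```

```text
t 16.38 a -0.076 tilt 0.013 z 264.7 F [-5.  -3.7 -2.4] grip 29
est x 0.015 w 0.020 s 0.99 b 0.041 rms 0.003
u -0.057 aeq -0.054 next [ 0.02   0.007 -0.057] K [1.7  1.36 0.29]
ROW mm: x -0.9  z -0.0
```

Call:
{"name": "arm_command", "arguments": {
  "targets": [
    [[-0.0009, 0, 0, 0, 0, 0, 0.2], [-0.0009, 0, 0, 0, 0, 0, 0.2], [-0.0009, 0, 0, 0, 0, 0, 0.2], [-0.0009, 0, 0, 0, 0, 0, 0.2], [-0.0009, 0, 0, 0, 0, 0, 0.2]]
  ]
}}

```text
t: 16.85
eef_pos: [563.4, -83.2, 264.8]
eef_rot: [-1.983, -2.432, 0.0]
force: [-6.3, 2.7, 0.5]
opening: 33.3
finger_force: 29.0
```

```bash
python3 step.py plan
```

```text
t 16.85 a -0.059 tilt 0.031 z 264.8 F [-6.3  2.7  0.5] grip 29
est x 0.030 w 0.022 s 1.00 b 0.046 rms 0.003
u -0.098 aeq -0.059 next [ 0.035 -0.005 -0.098] K [1.72 1.36 0.29]
ROW mm: x 1.5  z 0.1
```

Call:
{"name": "arm_command", "arguments": {
  "targets": [
    [[0.0015, 0, 0.0001, 0, 0, 0, 0.2], [0.0015, 0, 0.0001, 0, 0, 0, 0.2], [0.0015, 0, 0.0001, 0, 0, 0, 0.2], [0.0015, 0, 0.0001, 0, 0, 0, 0.2], [0.0015, 0, 0.0001, 0, 0, 0, 0.2]]
  ]
}}

```text
t: 17.32
eef_pos: [562.3, -78.1, 264.5]
eef_rot: [1.985, 2.435, -0.005]
force: [-6.2, -3.8, -0.2]
opening: 33.6
finger_force: 28.9
```

```bash
python3 step.py plan
```

```text
t 17.32 a -0.097 tilt 0.035 z 264.5 F [-6.2 -3.8 -0.2] grip 29
est x 0.035 w -0.004 s 1.00 b 0.046 rms 0.003
u -0.061 aeq -0.059 next [ 0.031 -0.008 -0.061] K [1.72 1.36 0.29]
ROW mm: x -1.5  z -0.1
```

Call:
{"name": "arm_command", "arguments": {
  "targets": [
    [[-0.0015, 0, -0.0001, 0, 0, 0, 0.2], [-0.0015, 0, -0.0001, 0, 0, 0, 0.2], [-0.0015, 0, -0.0001, 0, 0, 0, 0.2], [-0.0015, 0, -0.0001, 0, 0, 0, 0.2], [-0.0015, 0, -0.0001, 0, 0, 0, 0.2]]
  ]
}}

```text
t: 17.78
eef_pos: [563.3, -83.1, 264.8]
eef_rot: [-1.982, -2.432, 0.0]
force: [-6.4, 0.7, 0.3]
opening: 33.8
finger_force: 28.9
```

```bash
python3 step.py plan
```

```text
t 17.78 a -0.060 tilt 0.035 z 264.8 F [-6.4  0.7  0.3] grip 29
est x 0.034 w -0.006 s 1.01 b 0.045 rms 0.003
u -0.065 aeq -0.059 next [ 0.031 -0.006 -0.065] K [1.75 1.38 0.29]
ROW mm: x 0.6  z 0.0
```

```bash
python3 -c "
from rig import bot
print(bot.finish_job())"
```

```text
the job is handed in; nothing more can be done
None
```

I handed the job in with the gripper still holding the knob and the pointer about 0.01 rad from the marker; by my camera estimates it had stayed within 0.1 rad for about 8 s, well under 0.2 rad/s. The hand-in returned no verdict.

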